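# Start the creaser from its key console

## Task

Start the table-top paper creaser from its low console: press the square key all the way down to clamp the sheets and let it come back up, then press the long bar key all the way down to start the run and let it come back up. Press only one key at a time, leave the round stop key alone, and do not disturb the white glue jar.

Things in the scene. Friction and masses are not known exactly. Their poses are not given: they have to be found in the camera images.
- square_key: White plastic push key with a SQUARE top, 42 x 42 mm. Origin: centre of its top face, 50 mm above the table when up; z up. It stands 14 mm out of a black module block (86 x 86 mm, top 36 mm above the table). Spring key: 8 mm straight down to its stop, 1.3 N to start moving, 4.5 N to be fully down; it springs back up when let go, no latch.
- bar_key: White plastic push key with a LONG BAR top, 26 mm along its x by 72 mm along its y. Origin: centre of its top face, 50 mm above the table when up; z up. Same module block, spring, 8 mm travel and force as the square key. The three keys sit in one row along their y, centres 92 mm apart, in any order from start to start, on a dark console plate (130 x 300 mm).
- round_key: White plastic stop key with a ROUND top, 44 mm in diameter, in the same row. Origin: centre of its top face, 50 mm above the table when up; z up. Same module, spring, travel and force. Not to be pressed. The machine's grey case (300 x 260 mm, 85 mm high, a bridge on it to 115 mm) joins the row's right end, its wall 68 mm from the nearest key's centre.
- glue_jar: Loose white plastic glue jar with a white cap, 66 mm in diameter, 90 mm tall, 0.2 to 0.42 kg, standing on the table beyond the row's left end, 100 mm or more from the nearest key's centre. Origin: centre of its underside; z up. Not to be disturbed.

How it is judged:
By the outcome, as a careful person would: the job done as asked, in the order asked, and still so for the second after the job is handed in, with the robot touching nothing.
It also fails if it takes over 32 s, if anything falls off the work surface, if the arm or the gripper's body presses on something with over 40 N, if the wrist force passes 120 N, or if a joint passes its speed limit or range.

## Robot

A 7-joint arm with a two-finger parallel gripper is mounted at the origin on the work surface. World frame = base frame: x ahead of the robot, y to its left, z up, the work surface at z = 0. Lengths are in m, angles in rad, forces in N, time in s.
With the tool pointing down it reaches from about 0.4 to 0.85 m from the base axis. Payload 10.4 kg.
Tool frame: the origin (TCP) lies on the centre line of the jaws, within the pads' length; the fingertips stand 22 mm ahead of it and the grasp point (between the pads) lies 3 mm ahead of it; z points along the fingers, y is the line along which they close (so a half turn about z gives the same grasp; the last joint's range is limited). The gripper opens to 87 mm and grips with 3 to 60 N. Pads are 19 mm wide; open, the fingers measure 117 mm over their backs; the gripper's body (75 mm by 190 mm) begins 51 mm behind the grasp point.
Start: joints at [1.135, 0.332, -0.065, 1.46, 0.022, 1.35, -0.088], TCP at [0.251, -0.573, 0.245] pointing down, gripper open.
Joint ranges: [-2.6, 2.6], [-0.5, 2.12], [-1.47, 1.34], [0.16, 2.42], [-1.27, 4.41], [0.06, 2.06], [-2.6, 2.6]. Speed limits (rad/s): [2.22, 2.22, 2.79, 2.79, 3.14, 3.14, 3.14].

## Interface

Orientations are given as a unit quaternion [x, y, z, w].
In Python, from bench import r, eyes, telemetry, close_job gives the robot as it stands (r), with the cameras (eyes), the readings (telemetry) and the job as plain functions.
- The arm moves only by the tool pendant, called by a JSON object that holds its "name" and its "arguments", one argument or row to a line. Schema: {"type":"object","properties":{"increments":{"type":"array","items":{"type":"array","prefixItems":[{"type":"array","items":{"type":"number"},"minItems":3,"maxItems":3},{"type":"number"},{"type":"number"}],"minItems":3,"maxItems":3},"minItems":1,"maxItems":12},"force":{"type":"number"},"only":{"type":"string"},"quiet":{"type":"boolean"},"lines":{"type":"string"}},"required":["increments"],"additionalProperties":false}. increments is a list of rows, 1 to 12 of them, each written [[dx, dy, dz], turn, opening]: dx, dy, dz in parts of the range, where 1.0 means 0.6 m, then a turn about the tool's z in a scale on which 1.0 is 2 pi rad, then the finger opening in m; each row is the pose to reach, as a shift and turn from the pose commanded when the call began, along the tool's axes at that moment; what a row does not reach only later rows make up. A row lasts 1/10 s, in which the tool goes at most 0.05 m and 0.15 rad, less where a joint would pass 70% of its speed; a pose out of reach is approached as far as the arm can. The fingers move at their own pace and stop on an object; force is the grip in N (left out, the last holds). Time passes only in rows, so rows that do not move let the fingers close. The tool returns the time, the measured TCP pose, the force, the opening and the grip force at its end. only (a regular expression) keeps the lines of the reply that match it, lines (a string "A,B") keeps lines A to B, and quiet returns only ok. Input that does not fit is refused with a message, and nothing moves.
- telemetry.read_state(): the state, without advancing time (a new reading comes with each control period).
- eyes.camera(name): name is "scene" or "top"; returns a dict with "img" (400x640x3 uint8, red, green, blue), "fx", "fy", "cx", "cy" (pixels), "k1" (the pictures are not rectified: a ray, as slopes to the right and down, at radius r is drawn at 1 + k1 r^2 times it, then the intrinsics apply), "pose" (4x4, takes a point from camera to world coordinates). Camera axes: x right, y down, z forward; pixel columns grow to the right and rows downward; lengths in m; the calibration is good to about 2 mm. A picture is of the moment at which its call begins. There is no depth.
- close_job(): hands the job in; it is judged then, once.
The state is a dict: "time": time; "joint_positions": joint angles; "joint_vel": joint speeds; "joint_torque": joint torques, N m; "ee_pos": TCP position; "eef_rot": TCP orientation; "ft_force": force on the tool from outside, world axes, zero at the start; "torque": the same for the moment, N m; "width": finger opening in m; "grip_force": force on a finger pad.
Only numpy, scipy, OpenCV 4.12 (cv2) and the standard library are available. Lean on these libraries where they do the work, as an engineer would, in place of code of your own. Each camera call takes 0.05 s, during which the arm holds its last target. There are 200 camera calls.

## Working session

There is one attempt and no reset: what is moved stays moved. The work goes in short steps, Python scripts to look and compute and a tool call to move; the robot and the scene stay as the last step left them, time stands still between calls to the robot, and variables do not carry over. Pictures are saved under pics/ and viewed, at most 10 in all, crops included, and the job is handed in when it is done.

```bash
ls; mkdir -p pics
```

Run:
```python
from bench import r, eyes, telemetry, close_job
import cv2,numpy as np,pickle
s=telemetry.read_state(); print(s)
D={}
for n in("scene","top"):
    c=eyes.camera(n); D[n]=c; cv2.imwrite(f"pics/{n}0.png",c["img"][:,:,::-1]); print(n,c["fx"],c["fy"],c["cx"],c["cy"],c["k1"],np.round(c["pose"],4).tolist())
pickle.dump(D,open("cam0.pkl","wb"))
```

```text
bench.py
pics
{'time': 0.0, 'joint_positions': array([ 1.13538929,  0.33287048, -0.06467583,  1.46094319,  0.02160801,
        1.34990145, -0.08854397]), 'joint_vel': array([-5.34474547e-04,  1.37298904e-03,  5.90491719e-04, -1.57602482e-03,
       -3.79374290e-04,  1.42218836e-05, -1.53062282e-03]), 'joint_torque': array([ 2.22109643e-04, -6.23244667e+01,  2.49191537e-02, -3.89897883e+01,
       -6.11302257e-02,  3.96707200e-02,  1.91255808e-04]), 'ee_pos': array([ 0.25057551, -0.57217998,  0.24375384]), 'eef_rot': array([ 9.78778573e-01,  2.04919487e-01, -1.86222559e-04, -6.88721543e-04]), 'ft_force': array([ 0.33929143,  0.50616667, -0.19308698]), 'torque': array([ 0.01705525, -0.00657164,  0.03348013]), 'grip_force': 0.0, 'width': 0.08696997830063516}
scene 416.73919837930254 416.73919837930254 317.5656951370052 192.10504651285717 -0.052727591432166904 [[-0.7694, 0.3712, -0.5198, 0.9689], [0.6386, 0.4655, -0.6128, 0.5665], [0.0145, -0.8035, -0.5952, 0.501], [0.0, 0.0, 0.0, 1.0]]
top 370.9156719194646 370.9156719194646 316.1658569794962 196.91512443752876 0.028766123072999392 [[-0.1128, -0.9715, 0.2083, 0.4283], [-0.9936, 0.1104, -0.0234, 0.1233], [-0.0002, -0.2096, -0.9778, 0.6948], [0.0, 0.0, 0.0, 1.0]]
```

View pics/top0.png

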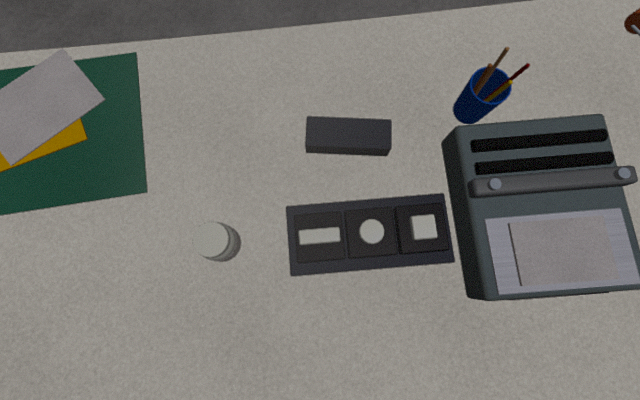

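View pics/scene0.png

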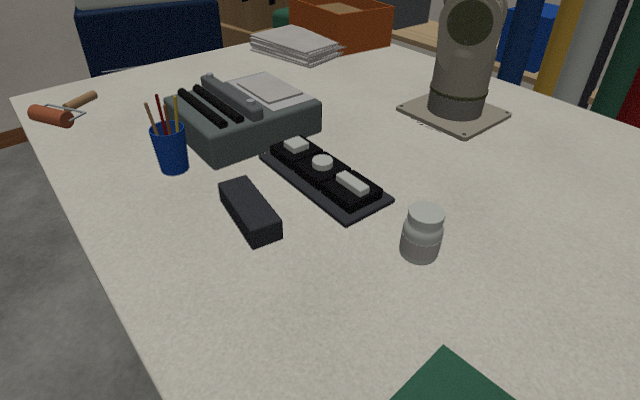

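The top view shows, from left to right, the jar (212,240), bar key (319,235), round key (372,231), square key (424,227) and the machine case from x≈450. In the scene view the keys are at bar (352,183), round (322,161) and square (296,144), with the jar cap at (426,213).

Create v.py:
```python
import cv2,numpy as np,pickle
def ray(c,uv):
    K=np.array([[c["fx"],0,c["cx"]],[0,c["fy"],c["cy"]],[0,0,1.]])
    p=cv2.undistortPoints(np.array([[uv]],float),K,np.array([c["k1"],0,0,0,0.]))[0,0]
    P=np.array(c["pose"]); return P[:3,3],P[:3,:3]@[p[0],p[1],1]
def atz(c,uv,z):
    o,d=ray(c,uv); return o+d*(z-o[2])/d[2]
def tri(c1,u1,c2,u2):
    o1,d1=ray(c1,u1);o2,d2=ray(c2,u2)
    t=np.linalg.lstsq(np.c_[d1,-d2],o2-o1,rcond=None)[0]
    a,b=o1+t[0]*d1,o2+t[1]*d2; return (a+b)/2,np.linalg.norm(a-b)
def blob(c,seed,th,h=45):
    g=cv2.cvtColor(c["img"],cv2.COLOR_RGB2GRAY)
    n,l,st,ce=cv2.connectedComponentsWithStats((g>th).astype(np.uint8),connectivity=4)
    i=l[seed[1],seed[0]]; m=(l==i).astype(np.uint8)
    return ce[i],st[i],cv2.minAreaRect(cv2.findNonZero(m)),g[seed[1],seed[0]]
```

Run:
```python
from v import *
D=pickle.load(open("cam0.pkl","rb"))
S=dict(bar=((319,235),(352,183)),round=((372,231),(322,160)),square=((424,227),(296,144)))
for k,(a,b) in S.items():
    A=blob(D["top"],a,150);B=blob(D["scene"],b,170)
    print(k,A[0].round(1),A[1],np.round(A[2][1],1),A[3],'|',B[0].round(1),B[1],B[3])
    p,e=tri(D["top"],A[0],D["scene"],B[0]); print('  tri',p.round(4),e.round(4),'atz.05',atz(D["top"],A[0],.05).round(4),atz(D["scene"],B[0],.05).round(4))
print('jar cap',tri(D["top"],(211,239),D["scene"],(426,213)),atz(D["top"],(211,239),.09))
print('case edge',[atz(D["top"],u,.085).round(3) for u in((445,137),(470,298),(485,298))])
i=D["scene"]["img"][125:235,245:455,::-1]; j=D["top"]["img"][185:285,280:480,::-1]
cv2.imwrite("pics/crops.png",np.vstack([cv2.resize(i,(600,314),interpolation=2),cv2.resize(j,(600,286),interpolation=2)]))
```

```text
bar [319.1 197.9] [     0      0    640    400 245967] [399. 639.] 146 | [318.8 197.2] [     0      0    640    400 246175] 162
  tri [0.5682 0.101  0.0338] 0.004 atz.05 [0.5634 0.103  0.05  ] [0.5831 0.1154 0.05  ]
round [319.1 197.9] [     0      0    640    400 245967] [399. 639.] 150 | [318.8 197.2] [     0      0    640    400 246175] 159
  tri [0.5682 0.101  0.0338] 0.004 atz.05 [0.5634 0.103  0.05  ] [0.5831 0.1154 0.05  ]
square [319.1 197.9] [     0      0    640    400 245967] [399. 639.] 149 | [318.8 197.2] [     0      0    640    400 246175] 161
  tri [0.5682 0.101  0.0338] 0.004 atz.05 [0.5634 0.103  0.05  ] [0.5831 0.1154 0.05  ]
jar cap (array([0.50730544, 0.28812864, 0.08527925]), np.float64(0.0010575935634028074)) [0.50699785 0.28641845 0.09      ]
case edge [array([ 0.639, -0.125,  0.085]), array([ 0.369, -0.114,  0.085]), array([ 0.366, -0.137,  0.085])]
```

View pics/crops.png

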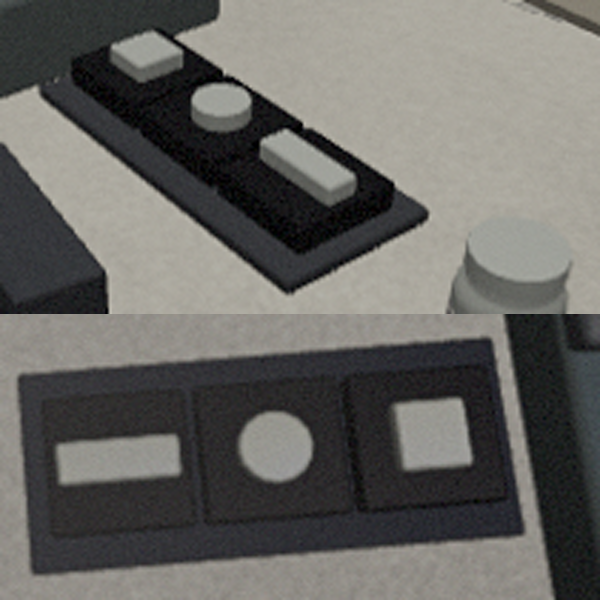

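The crop shows the key tops clearly: sides darker than tops in the scene view, and all three keys up and unobstructed. The square key sits next to the case. Next I'll use proper thresholds.

Run:
```python
from v import *
D=pickle.load(open("cam0.pkl","rb"))
for c in D.values(): c["img"]=cv2.GaussianBlur(c["img"],(3,3),0)
S=dict(bar=((319,235),(352,181)),round=((372,231),(322,159)),square=((424,227),(296,143)))
C={}
for k,(a,b) in S.items():
    A=blob(D["top"],a,112);B=blob(D["scene"],b,145)
    print(k,A[0].round(1),A[1],np.round(A[2][1],1),A[3],'|',B[0].round(1),B[1],B[3])
    p,e=tri(D["top"],A[0],D["scene"],B[0]); C[k]=atz(D["top"],A[0],.05)
    print('  tri',p.round(4),e.round(4),'atz.05',C[k].round(4),atz(D["scene"],B[0],.05).round(4))
d=C["square"]-C["bar"]; print("row dir",d/np.linalg.norm(d),np.linalg.norm(d),np.linalg.norm(C["round"]-C["bar"]))
```

```text
bar [318.9 235.4] [299 228  41  16 534] [13.5 39.8] 149 | [352.4 180.4] [338 171  30  20 219] 161
  tri [0.4971 0.1114 0.0472] 0.0014 atz.05 [0.4972 0.1109 0.05  ] [0.4996 0.1148 0.05  ]
round [371.5 230.9] [360 220  24  23 439] [22. 23.] 151 | [322.  159.6] [313 155  19  10 147] 160
  tri [0.4946 0.0189 0.0475] 0.0008 atz.05 [0.4946 0.019  0.05  ] [0.497  0.0223 0.05  ]
square [424.  226.5] [412 215  25  24 511] [22.5 23.2] 152 | [295.7 141.8] [285 137  22  11 135] 160
  tri [ 0.492  -0.0734  0.047 ] 0.0011 atz.05 [ 0.4921 -0.0729  0.05  ] [ 0.4949 -0.0686  0.05  ]
row dir [-0.02788535 -0.99961113  0.        ] 0.18388601825987 0.09198853110019319
```

Create go.py:
```python
import sys,numpy as np
from scipy.spatial.transform import Rotation as R
from bench import r, eyes, telemetry, close_job
s=telemetry.read_state(); M=R.from_quat(s["eef_rot"]).as_matrix()
g=np.array([float(a) for a in sys.argv[1:4]]); ya=np.arctan2(M[1,1],M[0,1])
print("t",round(s["time"],2),"shift",np.round(M.T@(g-s["ee_pos"]),4),"turn",round(ya-(-0.028),4),"ft",s["ft_force"].round(2),"q",s["joint_positions"].round(2))
```

```bash
python3 go.py 0.493 -0.073 0.16
```

Run:
```python
from v import *
D=pickle.load(open("cam0.pkl","rb"))
print([atz(D["top"],u,.115).round(3) for u in((470,192),(640,183))])
```

```text
t 0.1 shift [ 0.4223 -0.3599  0.0843] turn -1.13 ft [ 0.29  0.05 -0.72] q [ 1.14  0.33 -0.06  1.46  0.02  1.35 -0.09]
[array([ 0.532, -0.135,  0.115]), array([ 0.516, -0.401,  0.115])]
```

Careful with the scale: shifts go in shares of 0.6 m and turns go in shares of 2 pi rad. That gives: 0.39 m is 0.65, 0.05 m is 0.0833, -0.37 rad is -0.0589.

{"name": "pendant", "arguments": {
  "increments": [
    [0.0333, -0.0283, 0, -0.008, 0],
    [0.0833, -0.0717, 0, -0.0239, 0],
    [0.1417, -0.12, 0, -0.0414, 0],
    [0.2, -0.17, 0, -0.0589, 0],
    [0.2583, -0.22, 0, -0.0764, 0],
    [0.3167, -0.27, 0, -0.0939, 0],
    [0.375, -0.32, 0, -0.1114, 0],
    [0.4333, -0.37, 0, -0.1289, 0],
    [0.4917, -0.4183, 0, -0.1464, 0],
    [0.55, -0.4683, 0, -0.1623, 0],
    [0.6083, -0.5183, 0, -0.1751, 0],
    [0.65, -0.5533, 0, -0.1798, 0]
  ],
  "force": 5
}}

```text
refused: increments[0]: [0.0333, -0.0283, 0, -0.008, 0] is too long (schema: maxItems 3). Nothing was moved.
```

The call was refused and nothing moved: it wants rows with the three-number parts in brackets of their own. Same move again in that form.

{"name": "pendant", "arguments": {
  "increments": [
    [[0.0333, -0.0283, 0], -0.008, 0],
    [[0.0833, -0.0717, 0], -0.0239, 0],
    [[0.1417, -0.12, 0], -0.0414, 0],
    [[0.2, -0.17, 0], -0.0589, 0],
    [[0.2583, -0.22, 0], -0.0764, 0],
    [[0.3167, -0.27, 0], -0.0939, 0],
    [[0.375, -0.32, 0], -0.1114, 0],
    [[0.4333, -0.37, 0], -0.1289, 0],
    [[0.4917, -0.4183, 0], -0.1464, 0],
    [[0.55, -0.4683, 0], -0.1623, 0],
    [[0.6083, -0.5183, 0], -0.1751, 0],
    [[0.65, -0.5533, 0], -0.1798, 0]
  ],
  "force": 5
}}

```text
time: 1.3
ee_pos: [0.4755, -0.1087, 0.2445]
eef_rot: [0.715, 0.699, 0.0, -0.0]
ft_force: [0.7, -0.9, 0.5]
width: 0.0026
grip_force: 0.0
```

```bash
python3 go.py 0.493 -0.073 0.10
```

```text
t 1.3 shift [0.0361 0.0167 0.1445] turn 0.0056 ft [ 0.66 -0.89  0.53] q [ 0.67  0.06 -0.56  1.79  0.03  1.3   0.08]
```

In the tool's units: 0.145 m is 0.2417, 0.13 m is 0.2167.

{"name": "pendant", "arguments": {
  "increments": [
    [[0.0333, 0.0167, 0], 0, 0],
    [[0.0617, 0.03, 0.0333], 0, 0],
    [[0.0617, 0.03, 0.1], 0, 0],
    [[0.0617, 0.03, 0.1667], 0, 0],
    [[0.0617, 0.03, 0.2167], 0, 0],
    [[0.0617, 0.03, 0.2417], 0, 0],
    [[0.0617, 0.03, 0.2417], 0, 0],
    [[0.0617, 0.03, 0.2417], 0, 0]
  ]
}}

```text
time: 2.1
ee_pos: [0.494, -0.0754, 0.0999]
eef_rot: [0.717, 0.697, 0.0, -0.0]
ft_force: [-0.0, 0.0, -1.0]
width: 0.0005
grip_force: 0.0
```

```bash
python3 go.py 0.493 -0.073 0.072
```

Run:
```python
from bench import r, eyes, telemetry, close_job
import cv2
a=eyes.camera("scene")["img"][100:240,230:440];b=eyes.camera("top")["img"][170:310,280:490]
import numpy as np
cv2.imwrite("pics/a1.png",cv2.resize(np.hstack([a,b])[:,:,::-1],(800,267)))
```

```text
t 2.1 shift [ 0.0023 -0.001   0.0279] turn 0.0001 ft [-0.04  0.05 -1.  ] q [ 0.59  0.25 -0.58  1.93  0.16  1.01 -0.09]
```

View pics/a1.png

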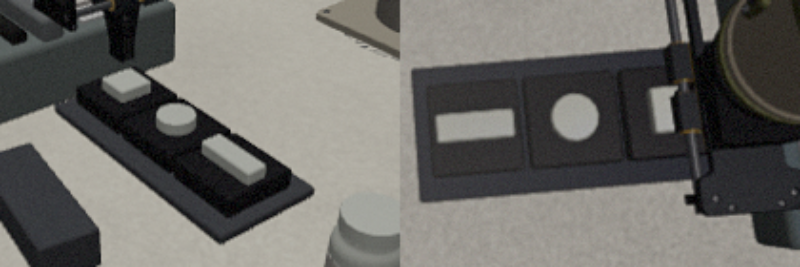

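The left half shows the closed fingertips straight above the square key at (122,55), with the key at (127,83). The round and bar keys and the jar are clear.

In the tool's units: 0.036 m is 0.06, 0.034 m is 0.0567.

{"name": "pendant", "arguments": {
  "increments": [
    [[0.0033, -0.0017, 0.02], 0, 0],
    [[0.0033, -0.0017, 0.0367], 0, 0],
    [[0.0033, -0.0017, 0.0467], 0, 0],
    [[0.0033, -0.0017, 0.0517], 0, 0],
    [[0.0033, -0.0017, 0.0567], 0, 0],
    [[0.0033, -0.0017, 0.06], 0, 0],
    [[0.0033, -0.0017, 0.06], 0, 0]
  ]
}}

```text
time: 2.9
ee_pos: [0.4927, -0.0734, 0.0643]
eef_rot: [0.717, 0.697, -0.001, -0.0]
ft_force: [-8.0, 1.3, 14.1]
width: 0.0003
grip_force: 6.8
```

```bash
python3 go.py 0.493 -0.073 0.064
```

```text
t 2.9 shift [0.0004 0.0003 0.0003] turn 0.0 ft [-7.98  1.28 14.12] q [ 0.57  0.3  -0.57  1.96  0.2   0.94 -0.13]
```

In the tool's units: 0.001 m is 0.0017.

{"name": "pendant", "arguments": {
  "increments": [
    [[0, 0, 0.0017], 0, 0],
    [[0, 0, 0.0017], 0, 0]
  ]
}}

```text
time: 3.1
ee_pos: [0.4927, -0.0734, 0.0641]
eef_rot: [0.717, 0.697, -0.001, 0.0]
ft_force: [-12.0, 0.9, 24.6]
width: 0.0007
grip_force: 12.6
```

Run:
```python
from bench import r, eyes, telemetry, close_job
import cv2
cv2.imwrite("pics/a2.png",cv2.resize(eyes.camera("scene")["img"][100:220,230:400,::-1],(680,480)))
```

{"name": "pendant", "arguments": {
  "increments": [
    [[0, 0, -0.005], 0, 0],
    [[0, 0, -0.0167], 0, 0],
    [[0, 0, -0.0417], 0, 0],
    [[0, 0, -0.075], 0, 0],
    [[0, 0, -0.1], 0, 0],
    [[0, 0, -0.1], 0, 0]
  ]
}}

```text
time: 3.75
ee_pos: [0.4945, -0.0736, 0.1253]
eef_rot: [0.717, 0.697, 0.001, 0.002]
ft_force: [0.3, 0.1, 0.1]
width: 0.0004
grip_force: 0.0
```

```bash
python3 go.py 0.498 0.112 0.12
```

```text
t 3.75 shift [ 0.1856 -0.0017  0.0051] turn -0.0001 ft [0.32 0.07 0.06] q [ 0.6   0.21 -0.59  1.91  0.14  1.06 -0.08]
```

View pics/a2.png

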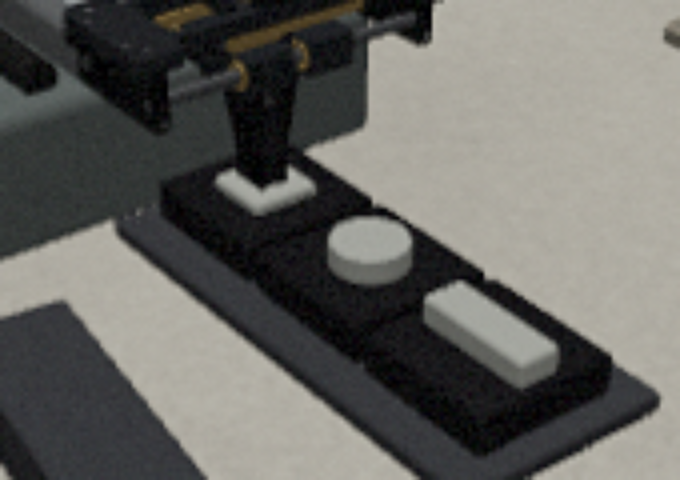

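The square key is visibly sunk under the fingertips at (265,190) in the crop, and the force rises with no further travel, so it is at its stop. It has been released. The bar key is next.

In the tool's units: 0.186 m is 0.31, 0.125 m is 0.2083.

{"name": "pendant", "arguments": {
  "increments": [
    [[0.0333, 0, 0], 0, 0],
    [[0.0917, -0.0017, 0], 0, 0],
    [[0.15, -0.0017, 0], 0, 0],
    [[0.2083, -0.0033, 0], 0, 0],
    [[0.2667, -0.0033, 0], 0, 0],
    [[0.2967, -0.0033, 0], 0, 0],
    [[0.31, -0.0033, 0], 0, 0],
    [[0.31, -0.0033, 0.025], 0, 0],
    [[0.31, -0.0033, 0.0417], 0, 0],
    [[0.31, -0.0033, 0.0417], 0, 0]
  ]
}}

```text
time: 4.75
ee_pos: [0.4949, 0.1107, 0.0952]
eef_rot: [0.718, 0.696, -0.002, -0.001]
ft_force: [-0.8, 0.1, 0.4]
width: 0.0007
grip_force: 0.0
```

```bash
python3 go.py 0.498 0.112 0.072
```

Run:
```python
from bench import r, eyes, telemetry, close_job
import cv2
cv2.imwrite("pics/a3.png",cv2.resize(eyes.camera("scene")["img"][100:280,230:460,::-1],(690,540)))
```

```text
t 4.75 shift [0.0015 0.0031 0.0232] turn -0.0019 ft [-0.8   0.08  0.41] q [ 0.31  0.3  -0.7   1.9   0.22  1.02 -0.51]
```

View pics/a3.png

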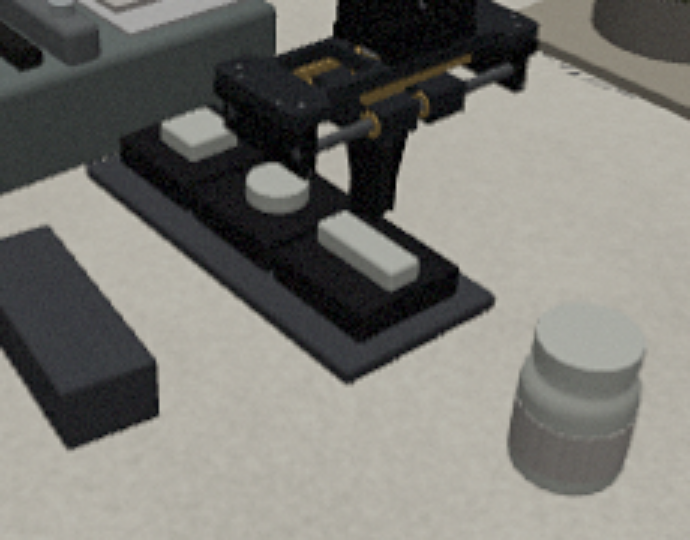

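The square key is back up at (198,132). The fingertips hang over the bar key, with the tips at (372,210) and the bar at (367,248). The jar is untouched at (577,395).

In the tool's units: 0.032 m is 0.0533, 0.003 m is 0.005.

{"name": "pendant", "arguments": {
  "increments": [
    [[0.0017, 0.005, 0.0167], 0, 0],
    [[0.0017, 0.005, 0.03], 0, 0],
    [[0.0017, 0.005, 0.04], 0, 0],
    [[0.0017, 0.005, 0.045], 0, 0],
    [[0.0017, 0.005, 0.05], 0, 0],
    [[0.0017, 0.005, 0.0533], 0, 0],
    [[0.0017, 0.005, 0.0533], 0, 0]
  ]
}}

```text
time: 5.5
ee_pos: [0.499, 0.1133, 0.0655]
eef_rot: [0.717, 0.697, -0.0, 0.0]
ft_force: [-1.3, -1.8, 4.3]
width: 0.0005
grip_force: 1.9
```

```bash
python3 go.py 0.498 0.112 0.064
```

```text
t 5.5 shift [-0.0013 -0.0009  0.0015] turn -0.0 ft [-1.28 -1.76  4.31] q [ 0.29  0.35 -0.68  1.92  0.26  0.96 -0.55]
```

In the tool's units: 0.0035 m is 0.0058, 0.003 m is 0.005.

{"name": "pendant", "arguments": {
  "increments": [
    [[0, 0, 0.0025], 0, 0],
    [[0, 0, 0.005], 0, 0],
    [[0, 0, 0.0058], 0, 0],
    [[0, 0, 0.0058], 0, 0]
  ]
}}

```text
time: 5.9
ee_pos: [0.4993, 0.1135, 0.064]
eef_rot: [0.717, 0.697, -0.0, 0.001]
ft_force: [-12.7, -4.8, 30.0]
width: 0.0008
grip_force: 14.8
```

Run:
```python
from bench import r, eyes, telemetry, close_job
import cv2
cv2.imwrite("pics/a4.png",cv2.resize(eyes.camera("scene")["img"][100:280,230:460,::-1],(690,540)))
```

```text
(no output)
```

View pics/a4.png

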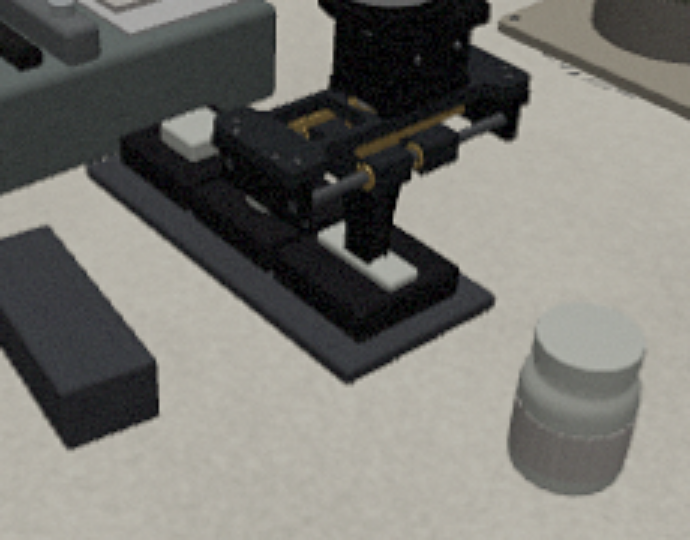

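The bar key is fully sunk under the tips at (370,258), with 30 N at the stop. Next is the lift and a check that it comes back up.

In the tool's units: -0.15 m is -0.25, -0.14 m is -0.2333.

{"name": "pendant", "arguments": {
  "increments": [
    [[0, 0, -0.005], 0, 0],
    [[0, 0, -0.0133], 0, 0],
    [[0, 0, -0.0333], 0, 0],
    [[0, 0, -0.0667], 0, 0],
    [[0, 0, -0.125], 0, 0],
    [[0, 0, -0.1833], 0, 0],
    [[0, 0, -0.2333], 0, 0],
    [[0, 0, -0.25], 0, 0],
    [[0, 0, -0.25], 0, 0],
    [[0, 0, -0.25], 0, 0]
  ]
}}

```text
time: 6.95
ee_pos: [0.4987, 0.1133, 0.2111]
eef_rot: [0.717, 0.697, -0.0, -0.0]
ft_force: [-0.8, 0.1, -0.2]
width: 0.0004
grip_force: 0.0
```

Run:
```python
from bench import r, eyes, telemetry, close_job
import cv2
cv2.imwrite("pics/a5.png",cv2.resize(eyes.camera("scene")["img"][100:280,230:460,::-1],(690,540)))
```

```text
(no output)
```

View pics/a5.png

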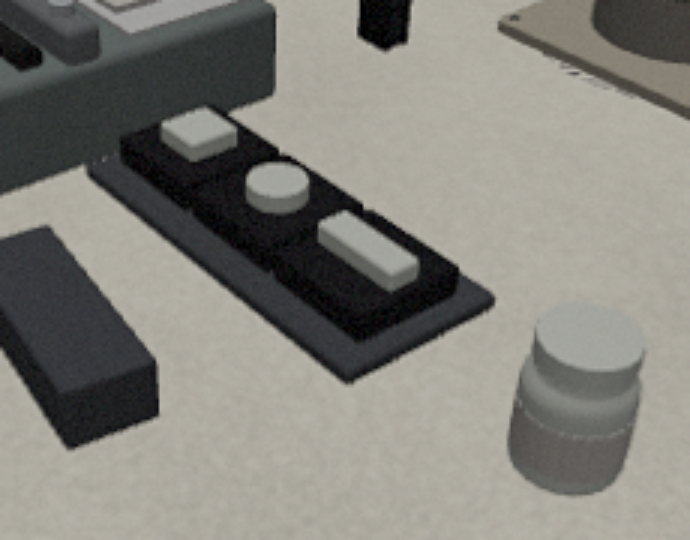

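All three keys are up (198,132; 277,187; 367,248), the jar is unmoved at (577,395), and the gripper is clear.

```bash
python3 -c "from bench import r, eyes, telemetry, close_job; print(close_job())"
```

```text
the job is handed in; nothing more can be done
None
```

The square key and then the bar key were each pressed fully down and came back up; the round key and the glue jar were not touched, and I handed the job in with the robot clear at about 7 s.

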